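# Shut and bolt the chip box hatch

## Robot

A 7-joint arm with a two-finger parallel gripper is mounted at the origin on the work surface. World frame = base frame: x ahead of the robot, y to its left, z up, the work surface at z = 0. Lengths are in m, angles in rad, forces in N, time in s.
With the tool pointing down it reaches from about 0.425 to 0.925 m from the base axis. Payload 6.8 kg.
Tool frame: the origin (TCP) lies midway between the tips of the shut fingers; the grasp point (between the pads) lies 19 mm behind it; z points along the fingers, x is the direction in which the jaws open and shut, and the axes are right-handed (so a half turn about z gives the same grasp; the last joint's range is limited). The gripper opens to 85 mm and grips with 20 to 120 N. Pads are 22 mm wide; open, the fingers measure 114 mm over their backs; the gripper's body (76 mm by 85 mm) begins 54 mm behind the grasp point. The pads swing forward as they close: fully open they stand 13 mm farther back than shut.
Start: joints at [1.037, 0.477, 0.022, 1.555, -0.011, 1.109, -0.083], TCP at [0.279, -0.615, 0.231] pointing down, gripper open.
Joint ranges: [-2.96, 2.96], [-0.34, 2.1], [-1.41, 1.46], [0.24, 2.44], [-1.37, 4.51], [0.17, 1.92], [-2.96, 2.96]. Speed limits (rad/s): [2.39, 2.39, 3.14, 3.14, 3.14, 3.14, 3.14].

## Interface

Orientations are given as a unit quaternion [w, x, y, z].
In Python, from station import bot, imaging, nets gives the robot as it stands. The module is installed in compiled form; this text tells all that it offers.
- The arm moves only by the tool apply_moves, never from a script. Its argument "moves" is text: rows parted by semicolons, each of 7 numbers parted by spaces: the gripper command: -1 is fully open, 1 is shut, values between are in proportion, then the shift along the tool's x, y, z normalised to -1 to 1, where 1 is 120 mm, then the turn, a rotation vector about the tool's x, y, z normalised to -1 to 1, where 1 is 4 degrees. In form: hand dx dy dz rx ry rz; .... A call has 1 to 12 rows; each row shifts and turns the commanded pose from where the row before left it, along the tool's axes as they then stand; what a row does not reach is not made up. A row lasts 1/12 s, in which the tool goes at most 41.7 mm and 7.16 degrees, less where a joint would pass 70% of its speed; a pose out of reach is approached as far as the arm can. A call with a number of a shift or a turn outside -1 to 1 is refused whole. A call with a gripper value outside its range is refused whole. The fingers move at their own pace and stop on an object; "force" is the grip in N (left out, the last holds). Time passes only in rows, so rows that do not move let the fingers close. It gives the time, the measured TCP pose, the force and the opening at its end, in the units of the state.
- bot.get_obs(): the state, without advancing time (a new reading comes with each control period).
- imaging.read_camera(name): name is "scene" or "top" or "wrist"; returns a dict with "image" (384x512x3 uint8, red, green, blue), "fx", "fy", "cx", "cy" (pixels), "view" (4x4, takes a point from world to camera coordinates); the wrist camera has in their place "mount" (4x4, takes a point from camera to tool coordinates, whose origin is the TCP and whose axes are the tool frame's). Camera axes: x right, y down, z forward; pixel columns grow to the right and rows downward; lengths in m; the calibration is good to about 2 mm. The wrist camera is an equidistant fisheye: a pixel r from the principal point sees the ray r / f radians off the axis. A picture is of the moment at which its call begins: read the wrist's pose just before it. There is no depth.
- bot.hand_in(): hands the job in, once; it reports no verdict.
Trained networks look in a picture, given as the dict that the camera call returned (one of the last four; its "shot" number tells which), for a name from the list of things; names that differ only in an ending like _2 or _b are one class to them, and where a whole thing is asked for, a point or a joint stands for the part that bears it (a point fixed in the world has none). Each returns a list of dicts, best first, with "score" (0 to 1); they miss things now and then, are a little off and sometimes report something else, mostly with a low value. They report only what shows in the picture. A call takes as long as a camera call.
- nets.spot_in(picture, name): "rect" ([left, top, right, bottom] in pixels, round what is visible of it).
- nets.outline_of(picture, name): "region" (384x512 bool, what is visible of it) and "rect" ([left, top, right, bottom] in pixels, round what is visible of it).
- nets.spot_point(picture, name): "location" ([column, row] in pixels: a listed point, or the origin of a listed thing).
The state is a dict: "t": time; "q": joint angles; "joint_vel": joint speeds; "joint_torque": joint torques, N m; "eef_pos": TCP position; "tool_rot": TCP orientation; "contact_force": force on the tool from outside, world axes, zero at the start; "torque": the same for the moment, N m; "gripper_width": opening from 0.0 (shut) to 1.0 (fully open).
Only numpy, scipy, OpenCV 4.12 (cv2) and the standard library are available. Lean on these libraries where they do the work, as an engineer would, in place of code of your own. Each camera call takes 0.05 s, during which the arm holds its last target.

## Task

Shut the hatch of the blue steel chip box: press it down flat, slide the barrel bolt all the way across through the staple on the hatch, then swing the bolt's handle right down into the notch so it lies flat. Let go, and do not knock about the padlock, the oil can or the brush that lie around the box.

Things in the scene. Friction and masses are not known exactly. Their poses are not given: they have to be found in the camera images.
- chip_box: Blue steel box fixed to the bench, 150 (x) x 360 (y) x 96 mm high. Origin: centre of its underside, on the bench; z up; its -x side roughly faces the robot. The +y half has a fixed flat top, 96 mm high, with a steel barrel bolt that runs along y (axis at x = +20 mm, 108 mm high); the -y half is open under the hatch. All x, y below are in this frame.
- bolt_line (a point): Fixed point on the bolt's axis where the handle stands at travel 0 (box x = +20, y = +138, z = 108 mm). The bolt's dark casing is an open-topped channel, y = +12 to +167 mm, x = +4 to +36 mm, cheeks 122 mm high, round collars at both ends 124 mm high; the handle travels upright between the cheeks.
- hatch (a joint): Angle of the bare aluminium hatch, rad: 0 = shut flat, positive = open, to 1.2; starts 0.25 to 0.6. Plate 144 (x) x 155 (y) x 6 mm, 0.4 kg; hinge line along x at y = -168 mm, 90 mm high; the free edge is the +y one, by the bolt. Stiff hinge (0.55 N m friction): stays where left. Shut, its upper face is 96 mm high. It cannot shut over an extended bolt.
- hatch_edge (a point): Point on the hatch's upper face at its free edge, clear of the staple: x = -35 mm, 160 mm from the hinge line. Moves with the hatch.
- staple (a point): Top of the staple, a dark steel arch standing on the hatch: x = +2.5 to +37.5 mm, 14 mm along y, 30 mm above the plate, centred 132 mm from the hinge line. Moves with the hatch. When the hatch is shut the bolt passes under it with about 4 mm of play.
- bolt (a joint): Travel of the steel bolt (rod 14 mm across), m: 0 = drawn back, 0.09 = fully across (stop); grows along the box's -y. Starts 0 to 0.02. The handle stands at y = 0.138 - travel. About 3 N friction plus some drag. The rod enters the staple at about 0.05. From 0.076 on the handle can turn down into the notch; short of that the near cheek keeps it upright.
- handle (a joint): Angle of the handle about the bolt's axis, rad: 0 = straight up, 1.5 = lying flat in the notch and pointing to the box's -x (stop). Starts 0 to 0.1. Stays where it is left (0.07 N m friction); turns down only in front of the notch.
- knob (a point): Centre of the black ball, 24 mm across, on the end of the handle, 66 mm from the bolt's axis; the stem below it is a 10 mm round steel bar. Lying flat, the ball's centre is about 113 mm high.
- notch (a point): Middle of where the handle ends up: the notch is a 27 mm wide gap, y = +40 to +67 mm, in the near (-x) cheek of the casing. This point: x = +8, y = +48, z = 108 mm; y = +48 is where the handle stands when the bolt is fully across.
- padlock: Brass padlock lying flat beside the box, body 45 x 60 x 26 mm plus a steel shackle; origin under its body. Leave alone.
- oil_can: Round steel can 60 mm across, 85 mm high, standing beside the box; origin under its centre. Leave alone.
- brush: Bench brush 170 mm long, lying behind the box; origin at its underside. Leave alone.

How it is judged:
By the outcome, as a careful person would: the job done as asked, in the order asked, and still so for the second after the job is handed in, with the robot touching nothing.
It also fails if it takes over 48 s, if anything falls off the work surface, if the arm or the gripper's body presses on something with over 40 N, if the wrist force passes 120 N, or if a joint passes its speed limit or range.

## Working session

There is one attempt and no reset: what is moved stays moved. The work goes in short steps, Python scripts to look and compute and a tool call to move; the robot and the scene stay as the last step left them, time stands still between calls to the robot, and variables do not carry over. Pictures are saved under pics/ and viewed, and the job is handed in when it is done.

Besides the shell and the picture viewer there is one more tool, called after ">>>" as name(argument=value, ...) on one line, values as JSON. apply_moves: Moves the arm, as the interface text tells. Scaled input: -1 to 1 covers 120 mm each way for a shift and 4 degrees each way for a turn. Its arguments: {"type":"object","properties":{"moves":{"type":"string"},"force":{"type":"number"}},"required":["moves"]}

```bash
mkdir -p pics
cat > h.py <<'E'
import numpy as np, cv2
from station import bot, imaging, nets
def save(p,n): cv2.imwrite('pics/'+n+'.png', p['image'][:,:,::-1])
def proj(p,X):
    X=np.asarray(X,float).reshape(-1,3); c=X@p['view'][:3,:3].T+p['view'][:3,3]
    return np.c_[p['fx']*c[:,0]/c[:,2]+p['cx'],p['fy']*c[:,1]/c[:,2]+p['cy']]
E
python3 - <<'E'
from h import *
o=bot.get_obs(); print({k:np.round(v,3) for k,v in o.items()})
for n in ['scene','top']:
    p=imaging.read_camera(n); save(p,n+'0'); print(n,p['fx'],p['fy'],p['cx'],p['cy'],np.round(p['view'],4).tolist())
    for t in ['chip_box','bolt_line','hatch_edge','staple','knob','notch','padlock','oil_can','brush']:
        r=nets.spot_point(p,t); print(t,[(np.round(a['location'],1).tolist(),round(a['score'],2)) for a in r[:2]])
p=imaging.read_camera('wrist'); save(p,'wrist0')
print(p['fx'],p['cx'],p['cy'],np.round(p['mount'],4).tolist())
E
```

```text
{'t': np.float64(0.0), 'q': array([ 1.037,  0.478,  0.022,  1.556, -0.011,  1.109, -0.083]), 'joint_vel': array([-0.001, -0.001, -0.001, -0.001,  0.001, -0.001, -0.001]), 'joint_torque': array([ 0.0000e+00, -5.9645e+01,  1.6080e+00, -2.8119e+01,  1.2000e-02,
        9.0000e-03,  0.0000e+00]), 'eef_pos': array([ 0.279, -0.614,  0.23 ]), 'tool_rot': array([-0.   ,  0.841, -0.542, -0.001]), 'contact_force': array([-0.355,  0.94 ,  0.081]), 'torque': array([-0.025, -0.016, -0.042]), 'gripper_width': np.float64(1.001)}
scene 444.6257426821782 444.6257426821782 253.9290503701087 187.22867576989483 [[0.3513, 0.9362, 0.0085, -0.2583], [0.7917, -0.2922, -0.5365, -0.3969], [-0.4998, 0.1952, -0.8438, 1.5231], [0.0, 0.0, 0.0, 1.0]]
chip_box [([219.0, 202.3], 0.78)]
bolt_line [([257.8, 151.5], 0.88), ([198.4, 169.3], 0.25)]
hatch_edge [([198.3, 169.6], 0.97)]
staple [([199.9, 181.7], 0.92), ([197.7, 170.7], 0.65)]
knob [([256.9, 142.4], 0.58), ([258.5, 155.4], 0.39)]
notch [([230.5, 170.7], 0.58)]
padlock [([286.6, 161.3], 0.77)]
oil_can [([149.8, 273.5], 0.83), ([257.8, 141.2], 0.73)]
brush [([254.5, 252.7], 0.86), ([206.0, 182.4], 0.61)]
top 496.410983239015 496.410983239015 262.21271655710206 191.22730300302072 [[-0.014, -0.9998, 0.0145, 0.0442], [-0.995, 0.0125, -0.0994, 0.5794], [0.0992, -0.0158, -0.9949, 1.5276], [0.0, 0.0, 0.0, 1.0]]
chip_box [([284.4, 203.8], 0.87)]
bolt_line [([241.1, 215.6], 0.75), ([295.6, 214.6], 0.7)]
hatch_edge [([299.4, 213.4], 0.9)]
staple [([301.8, 189.8], 0.85)]
knob [([241.8, 216.1], 0.58)]
notch [([269.1, 206.6], 0.79), ([208.8, 227.2], 0.54)]
padlock [([208.8, 231.3], 0.86), ([272.6, 149.3], 0.48)]
oil_can [([351.4, 162.8], 0.87), ([207.1, 229.5], 0.21)]
brush [([272.0, 150.8], 0.57)]
297.3186396354542 256.51252861661396 193.04590389773227 [[1.0, -0.0002, -0.0008, 0.0014], [0.0004, 0.9467, 0.3221, -0.0829], [0.0006, -0.3221, 0.9467, -0.1428], [0.0, 0.0, 0.0, 1.0]]
```

View pics/scene0.png

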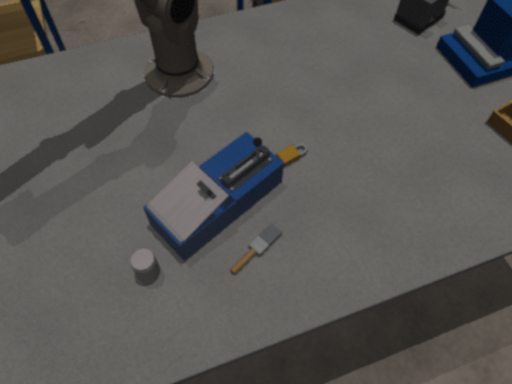

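View pics/top0.png

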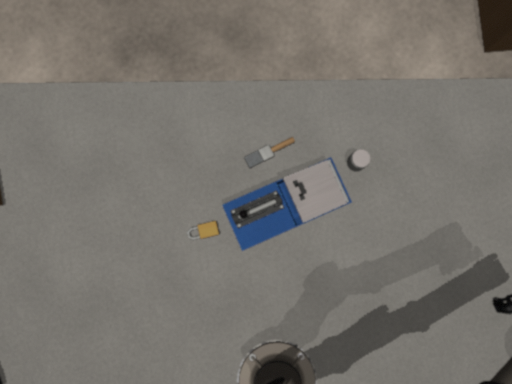

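View pics/wrist0.png

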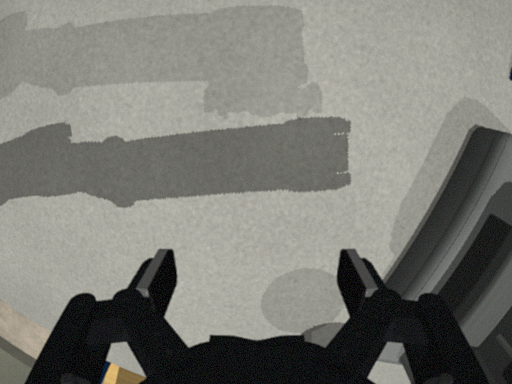

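The scene shows the box at about (215,195) with the hatch partly open towards lower left, the can at (145,265), the brush at (258,248) and the padlock at (290,154). The top view agrees. I'll fit the box pose from both views.

```bash
cat >> h.py <<'E'
def B2W(b,X):
    c,s=np.cos(b[2]),np.sin(b[2]); X=np.asarray(X,float).reshape(-1,3)
    return np.c_[b[0]+c*X[:,0]-s*X[:,1], b[1]+s*X[:,0]+c*X[:,1], X[:,2]]
def hpt(th,x,d,u=0.006):  # hatch point at dist d from hinge, u above underside (hinge at z=.090)
    return [x,-.168+d*np.cos(th)-u*np.sin(th), .090+d*np.sin(th)+u*np.cos(th)]
def knobp(t,a=0): return [.02-.066*np.sin(a), .138-t, .108+.066*np.cos(a)]
E
python3 - <<'E'
from h import *
from scipy.optimize import least_squares
ps={n:imaging.read_camera(n) for n in ['scene','top']}
obs={'scene':dict(box=(219,202.3),bl=(257.8,151.5),he=(198.3,169.6),st=(199.9,181.7),kn=(256.9,142.4),no=(230.5,170.7)),
'top':dict(box=(284.4,203.8),bl=(241.1,215.6),he=(299.4,213.4),st=(301.8,189.8),kn=(241.8,216.1),no=(269.1,206.6))}
def pts(v):
    b=v[:3];th=v[3];t=v[4]
    L=dict(box=[0,0,0],bl=[.02,.138,.108],he=hpt(th,-.035,.160),st=hpt(th,.02,.132,.036),kn=knobp(t,.05),no=[.008,.048,.108])
    return {k:B2W(b,x) for k,x in L.items()}
def f(v):
    P=pts(v); return np.concatenate([(proj(ps[n],P[k])[0]-obs[n][k]) for n in ps for k in P])
best=None
for y0 in np.arange(-3,3,.7):
    r=least_squares(f,[.55,-.05,y0,.4,.01],loss='soft_l1')
    if best is None or r.cost<best.cost: best=r
print(best.x,best.cost); print(np.round(best.fun.reshape(2,-1,2),1).tolist())
v=best.x; np.save('v.npy',v)
for n in ps:
    S=4
    im=cv2.resize(ps[n]['image'][:,:,::-1],None,fx=S,fy=S,interpolation=cv2.INTER_CUBIC)
    b=v[:3]
    def line(A,c): 
        q=(proj(ps[n],B2W(b,A))+.5)*S; cv2.polylines(im,[np.int32(q)],False,c,1)
    for z in (0,.096): line([[-.075,-.18,z],[.075,-.18,z],[.075,.18,z],[-.075,.18,z],[-.075,-.18,z]],(0,255,255))
    line([hpt(v[3],-.072,.005),hpt(v[3],.072,.005),hpt(v[3],.072,.160),hpt(v[3],-.072,.160)],(0,0,255))
    line([[.02,.138-v[4],.108],knobp(v[4],.05)],(0,255,0))
    line([[.004,.012,.122],[.036,.012,.122],[.036,.167,.122],[.004,.167,.122],[.004,.012,.122]],(255,0,255))
    c=proj(ps[n],B2W(b,[0,0,.05]))[0]*S
    x,y=int(c[0]-390),int(c[1]-290); cv2.imwrite(f'pics/fit_{n}.png',im[max(y,0):y+580,max(x,0):x+780])
E
```

```text
[ 0.5338197  -0.03493947  0.39006729  0.32226984  0.00330138] 18.62417648405099
[[[-1.9, -2.3], [0.6, 3.0], [0.9, -3.6], [1.4, 1.5], [0.2, -3.3], [-0.0, -0.3]], [[0.3, 2.5], [0.3, 0.2], [-1.1, -2.0], [1.0, -1.4], [0.5, -0.9], [1.9, 1.0]]]
```

View pics/fit_scene.png

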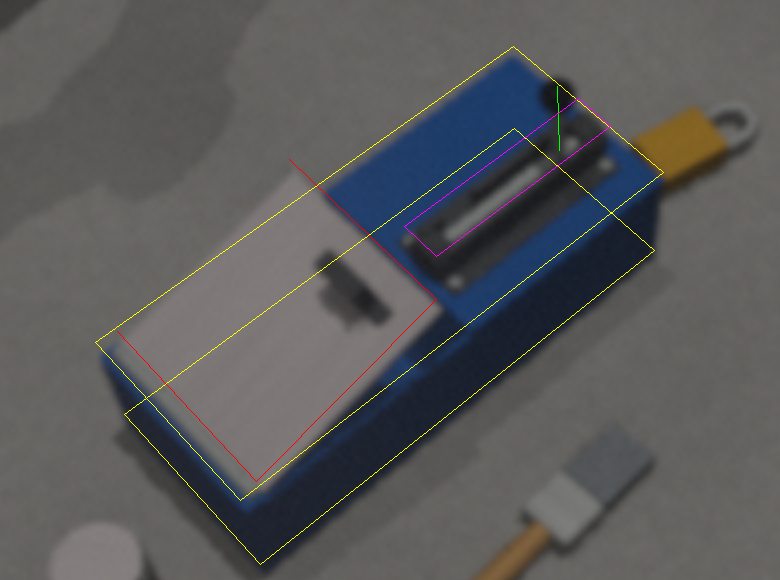

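View pics/fit_top.png

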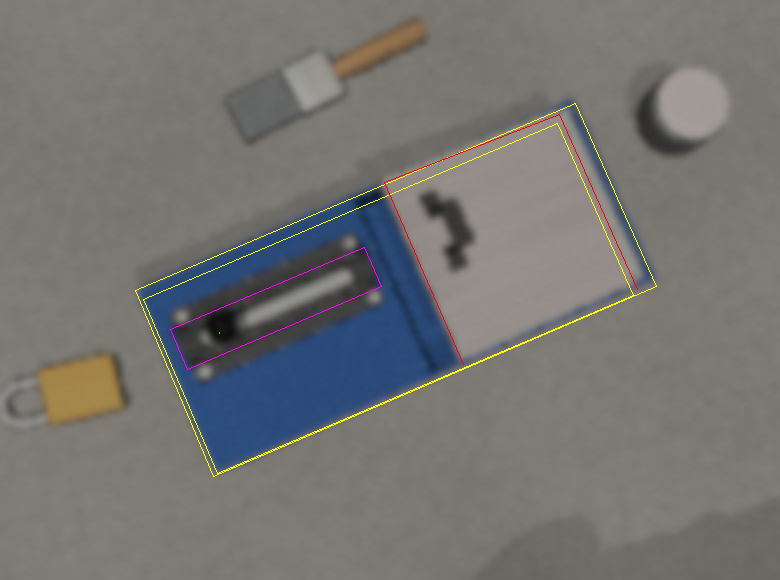

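The overlay is within 1 px in the top view and about 2 px off in the scene view. I'll refine it with hand-read corners.

```bash
cat > ref.py <<'E'
from h import *
from scipy.optimize import least_squares
ps={n:imaging.read_camera(n) for n in ['scene','top']}
v0=np.load('v.npy')
# crop-to-pixel
def cr(n,q):
    c=proj(ps[n],B2W(v0[:3],[0,0,.05]))[0]*4
    return (np.array(q)+[int(c[0]-390),int(c[1]-290)])/4-.5+.125
M=[('scene',(515,55),lambda v:[-.075,.18,.096]),('scene',(663,178),lambda v:[.075,.18,.096]),('scene',(263,570),lambda v:[.075,-.18,0]),
('scene',(102,355),lambda v:[-.075,-.18,.096]),('scene',(245,507),lambda v:[.075,-.18,.096]),
('top',(214,474),lambda v:[-.075,.18,.096]),('top',(136,291),lambda v:[.075,.18,.096]),('top',(655,285),lambda v:[-.075,-.18,.096]),('top',(575,103),lambda v:[.075,-.18,.096]),
('scene',(443,308),lambda v:hpt(v[3],.072,.160)),('scene',(300,168),lambda v:hpt(v[3],-.072,.160)),
('top',(384,186),lambda v:hpt(v[3],.072,.160)),('top',(462,363),lambda v:hpt(v[3],-.072,.160)),
('scene',(557,93),lambda v:knobp(v[4],.05)),('top',(222,327),lambda v:knobp(v[4],.05))]
uv=np.array([cr(n,q) for n,q,_ in M])
def f(v):
    return np.concatenate([proj(ps[n],B2W(v[:3],g(v)))[0]+ (v[5:7] if n=='scene' else v[7:9]) -u for (n,_,g),u in zip(M,uv)]+[v[5:]/1.])
r=least_squares(f,np.r_[v0,0,0,0,0],loss='soft_l1'); print(np.round(r.x,4)); print(np.round(r.fun[:-4].reshape(-1,2),1).tolist())
np.save('v2.npy',r.x)
E
python3 ref.py
```

```text
[ 0.5366 -0.0344  0.3927  0.2845  0.0058  0.3523  0.7879  0.3417  0.6221]
[[0.3, -0.8], [0.7, -0.0], [0.3, 0.3], [-0.9, -1.4], [-0.2, 0.1], [0.1, 0.2], [-0.1, -0.4], [0.4, -0.4], [-0.0, -0.3], [-0.1, 0.0], [-1.0, 0.2], [-0.7, -0.8], [-0.3, 0.3], [0.1, 0.2], [0.2, 0.8]]
```

```bash
cat >> h.py <<'E'
from scipy.spatial.transform import Rotation as Ro
def R_of(o): 
    w,x,y,z=o['tool_rot']; return Ro.from_quat([x,y,z,w])
def plan(b,target_box,n=None):
    o=bot.get_obs(); R=R_of(o).as_matrix(); T=B2W(b,target_box)[0]
    c,s=np.cos(b[2]),np.sin(b[2])
    Rd=np.c_[[s,-c,0],[-c,-s,0],[0,0,-1]]
    rv=np.degrees(Ro.from_matrix(R.T@Rd).as_rotvec())/4
    d=R.T@(T-o['eef_pos'])/.120
    d2=Rd.T@(T-o['eef_pos'])/.120
    print('t',round(float(o['t']),2),'eef',np.round(o['eef_pos'],4),'tgt',np.round(T,4),'F',np.round(o['contact_force'],1),'w',round(float(o['gripper_width']),3))
    print(' total shift(tool now)',np.round(d,3),'in desired frame',np.round(d2,3),'turn',np.round(rv,3),'minrows',np.linalg.norm(d)/.347)
def where(b):
    o=bot.get_obs(); c,s=np.cos(b[2]),np.sin(b[2]); d=o['eef_pos']-[b[0],b[1],0]
    print('t',round(float(o['t']),2),'TCP in box mm',np.round(1000*np.array([c*d[0]+s*d[1],-s*d[0]+c*d[1],d[2]]),1),'F',np.round(o['contact_force'],1),'w',round(float(o['gripper_width']),3))
E
python3 - <<'E'
from h import *
b=np.load('v2.npy')[:3]; plan(b,[-.04,-.03,.26])
E
```

```text
t 1.25 eef [ 0.2788 -0.6147  0.2313] tgt [ 0.5111 -0.0775  0.26  ] F [ 0.2 -0.2  0.1] w 1.0
 total shift(tool now) [-3.278 -3.612 -0.239] in desired frame [-3.396 -3.502 -0.239] turn [-0.    -0.     0.473] minrows 14.074807401195221
```

>>> apply_moves(moves="-1 0 0 -0.02 0 0 0.473; -1 -0.21 -0.219 -0.02 0 0 0; -1 -0.21 -0.219 -0.02 0 0 0; -1 -0.21 -0.219 -0.02 0 0 0; -1 -0.21 -0.219 -0.02 0 0 0; -1 -0.21 -0.219 -0.02 0 0 0; -1 -0.21 -0.219 -0.02 0 0 0; -1 -0.21 -0.219 -0.02 0 0 0; -1 -0.21 -0.219 -0.02 0 0 0; -1 -0.21 -0.219 -0.02 0 0 0; -1 -0.21 -0.219 -0.02 0 0 0; -1 -0.21 -0.219 -0.02 0 0 0")

```text
t: 2.25
eef_pos: [0.4402, -0.2464, 0.2605]
tool_rot: [0.0, 0.831, -0.556, 0.0]
contact_force: [0.9, -0.2, -0.0]
gripper_width: 0.997
```

>>> apply_moves(moves="-1 -0.21 -0.219 0 0 0 0; -1 -0.21 -0.219 0 0 0 0; -1 -0.21 -0.219 0 0 0 0; -1 -0.21 -0.219 0 0 0 0; -1 -0.21 -0.219 0 0 0 0; -1 0 0 0 0 0 0; -1 0 0 0 0 0 0")

```text
t: 2.83
eef_pos: [0.5137, -0.0788, 0.2603]
tool_rot: [-0.0, 0.833, -0.553, 0.0]
contact_force: [0.9, -1.1, 0.3]
gripper_width: 1.0
```

Run:
```python
from h import *
b=np.load('v2.npy')[:3]; plan(b,[-.04,-.03,.26]); where(b)
o=bot.get_obs()
p=imaging.read_camera('wrist'); save(p,'wrist1'); np.savez('w1',eef=o['eef_pos'],R=R_of(o).as_matrix(),mount=p['mount'])
for t in ['chip_box','bolt_line','hatch_edge','staple','knob','notch']:
    r=nets.spot_point(p,t); print(t,[(np.round(a['location'],1).tolist(),round(a['score'],2)) for a in r[:2]])
```

```text
t 2.83 eef [ 0.5137 -0.0788  0.2603] tgt [ 0.5111 -0.0775  0.26  ] F [ 0.9 -1.1  0.3] w 1.0
 total shift(tool now) [-0.019  0.015  0.002] in desired frame [-0.019  0.015  0.002] turn [-0.01   0.005  0.072] minrows 0.06948045424117696
t 2.83 TCP in box mm [-38.2 -32.2 260.3] F [ 0.9 -1.1  0.3] w 1.0
chip_box [([233.0, 125.3], 0.94)]
bolt_line [([103.1, 121.7], 0.59)]
hatch_edge [([242.9, 184.0], 0.59)]
staple [([283.9, 125.5], 0.9), ([70.6, 137.5], 0.57)]
knob [([68.3, 138.8], 0.82)]
notch [([179.6, 135.0], 0.79)]
```

View pics/wrist1.png

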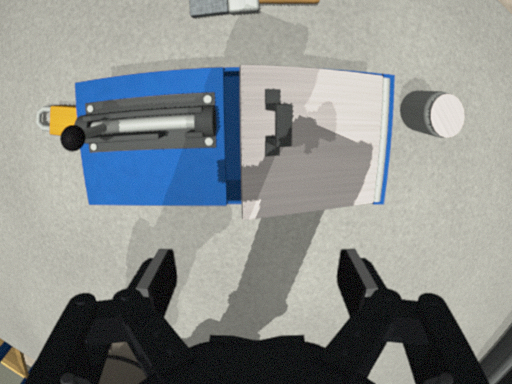

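The wrist view shows the whole box, with the knob at (72,138), the staple at (283,122) and the hatch's free edge at column 240. I'll check the model against it.

```bash
cat >> h.py <<'E'
def wproj(X,eef,R,mount,f=297.3186,cx=256.5125,cy=193.0459):
    X=np.asarray(X,float).reshape(-1,3); T=(X-eef)@R
    c=(T-mount[:3,3])@mount[:3,:3]
    r=np.hypot(c[:,0],c[:,1]); th=np.arctan2(r,c[:,2])
    return np.c_[f*th*c[:,0]/r+cx,f*th*c[:,1]/r+cy]
E
cat > wfit.py <<'E'
from h import *
from scipy.optimize import least_squares
w=np.load('w1.npz'); v=np.load('v2.npy')
M=[((76,83),lambda v:[.075,.18,.096]),((90,204),lambda v:[-.075,.18,.096]),((394,75),lambda v:[.075,-.18,.096]),((382,204),lambda v:[-.075,-.18,.096]),
((242,66),lambda v:hpt(v[3],.072,.160)),((242,218),lambda v:hpt(v[3],-.072,.160)),
((72,138),lambda v:knobp(v[4],v[5])),((194,123),lambda v:[.02,.012+.025,.115])]
M=M[:7]
P=lambda g,v:wproj(B2W(v[:3],g(v)),w['eef'],w['R'],w['mount'])[0]
print('v2 resid',[np.round(P(g,v)-u,1).tolist() for u,g in M])
f=lambda x:np.concatenate([P(g,x)-u for u,g in M]+[[(x[5]-.05)*20]])
r=least_squares(f,np.r_[v[:5],.05],loss='soft_l1'); print(np.round(r.x,4),np.round(r.fun[:-1].reshape(-1,2),1).tolist())
np.save('v3.npy',r.x)
E
python3 wfit.py
```

```text
v2 resid [[-3.8, -1.3], [-4.5, -0.1], [-1.3, 0.7], [-1.1, 2.0], [-4.9, -1.0], [-3.5, 2.0], [3.5, 21.3]]
[ 0.5384 -0.0386  0.3993  0.257   0.0032  0.0254] [[-1.1, -0.7], [-1.1, 0.9], [2.0, 0.1], [2.8, 1.0], [-1.5, -0.7], [0.5, 0.1], [0.0, 0.1]]
```

>>> apply_moves(moves="1 0 0 0.15 0 0 0; 1 0 0 0.15 0 0 0; 1 0 0 0.15 0 0 0; 1 0 0 0.15 0 0 0; 1 0 0 0.15 0 0 0; 1 0 0 0 0 0 0; 1 0 0 0.08 0 0 0; 1 0 0 0.08 0 0 0; 1 0 0 0.08 0 0 0; 1 0 0 0 0 0 0")

```text
t: 4.02
eef_pos: [0.5124, -0.0814, 0.14]
tool_rot: [0.0, 0.831, -0.556, -0.001]
contact_force: [0.5, 0.3, 0.4]
gripper_width: -0.002
```

Run:
```python
from h import *
b=np.load('v3.npy')[:3]; where(b)
p=imaging.read_camera('wrist'); save(p,'wrist2')
```

```text
t 4.02 TCP in box mm [-40.6 -29.4 140. ] F [0.5 0.3 0.4] w -0.002
```

View pics/wrist2.png

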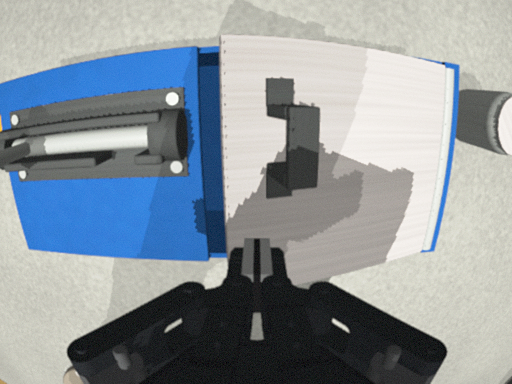

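The shut tips at (258,245) stand above the plate, inside the free edge at column 222 and clear of the staple. Now I press down.

>>> apply_moves(moves="1 0 0 0.06 0 0 0; 1 0 0 0.06 0 0 0; 1 0 0 0.06 0 0 0; 1 0 0 0.06 0 0 0; 1 0 0 0.05 0 0 0; 1 0 0 0 0 0 0")

```text
t: 4.57
eef_pos: [0.5122, -0.0813, 0.105]
tool_rot: [0.001, 0.832, -0.555, -0.001]
contact_force: [-0.5, 0.3, 0.9]
gripper_width: 0.0
```

>>> apply_moves(moves="1 0 0 0.03 0 0 0; 1 0 0 0.03 0 0 0; 1 0 0 0.015 0 0 0; 1 0 0 0.01 0 0 0")

```text
t: 4.9
eef_pos: [0.5128, -0.0813, 0.096]
tool_rot: [0.0, 0.832, -0.556, -0.0]
contact_force: [-1.7, 1.3, 7.6]
gripper_width: 0.001
```

Run:
```python
from h import *
b=np.load('v3.npy')[:3]; where(b)
p=imaging.read_camera('wrist'); save(p,'wrist3')
p=imaging.read_camera('scene'); cv2.imwrite('pics/s3.png',cv2.resize(p['image'][100:300,100:340,::-1],None,fx=3,fy=3))
```

```text
t 4.9 TCP in box mm [-40.2 -29.4  96. ] F [-1.7  1.3  7.6] w 0.001
```

View pics/wrist3.png

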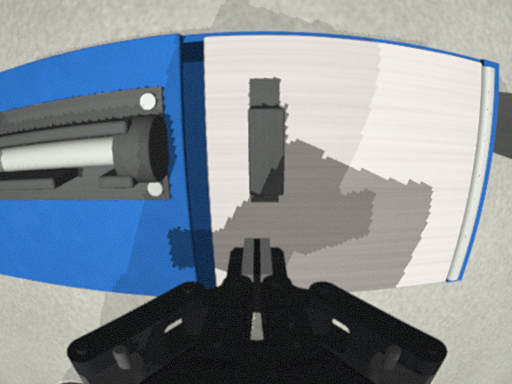

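View pics/s3.png

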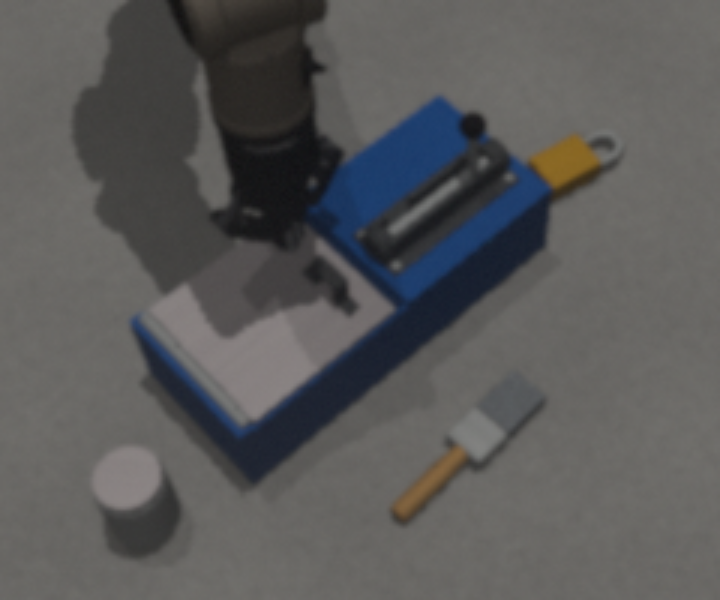

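The hatch looks nearly flush. I'll press a little more to feel the stop.

>>> apply_moves(moves="1 0 0 0.015 0 0 0; 1 0 0 0.01 0 0 0; 1 0 0 0 0 0 0")

```text
t: 5.25
eef_pos: [0.5132, -0.0815, 0.0958]
tool_rot: [0.0, 0.831, -0.556, 0.0]
contact_force: [-9.7, 1.0, 27.7]
gripper_width: 0.0
```

It's on the stop: 28 N at z = 0.0958. Next I retreat and move above the knob.

>>> apply_moves(moves="1 0 0 -0.05 0 0 0; 1 0 0 -0.3 0 0 0; 1 0 0 -0.34 0 0 0; 1 0 0 -0.34 0 0 0; -1 0 0 -0.17 0 0 0; -1 -0.2 -0.1 0 0 0 0; -1 -0.2 -0.1 0 0 0 0; -1 -0.2 -0.1 0 0 0 0; -1 -0.2 -0.1 0 0 0 0; -1 -0.2 0 0 0 0 0; -1 0 0 0 0 0 0; -1 0 0 0 0 0 0")

```text
t: 6.25
eef_pos: [0.5111, 0.0491, 0.2373]
tool_rot: [-0.0, 0.832, -0.554, 0.0]
contact_force: [-0.0, -1.0, 0.8]
gripper_width: 0.995
```

Run:
```python
from h import *
b=np.load('v3.npy')[:3]; where(b)
o=bot.get_obs()
p=imaging.read_camera('wrist'); save(p,'wrist4'); np.savez('w4',eef=o['eef_pos'],R=R_of(o).as_matrix(),mount=p['mount'])
for t in ['bolt_line','hatch_edge','staple','knob','notch']:
    r=nets.spot_point(p,t); print(t,[(np.round(a['location'],1).tolist(),round(a['score'],2)) for a in r[:2]])
```

```text
t 6.25 TCP in box mm [  9.   91.4 237.3] F [-0.  -1.   0.8] w 0.995
bolt_line [([204.6, 171.9], 0.96)]
hatch_edge []
staple [([383.6, 179.0], 0.62), ([344.9, 34.5], 0.3)]
knob [([195.4, 194.4], 0.74)]
notch [([298.3, 181.9], 0.92)]
```

View pics/wrist4.png

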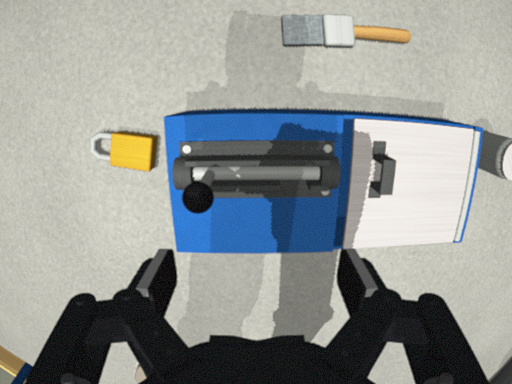

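The hatch is flat, and the knob is at (198,197) with the bolt line at (205,172). I'll refit jointly with both wrist views.

```bash
cat > wfit2.py <<'E'
from h import *
from scipy.optimize import least_squares
W={1:np.load('w1.npz'),4:np.load('w4.npz')}
M=[(1,(76,83),lambda v:[.075,.18,.096]),(1,(90,204),lambda v:[-.075,.18,.096]),(1,(394,75),lambda v:[.075,-.18,.096]),(1,(382,204),lambda v:[-.075,-.18,.096]),
(1,(72,138),lambda v:knobp(v[3],v[4])),
(4,(165,115),lambda v:[.075,.18,.096]),(4,(177,251),lambda v:[-.075,.18,.096]),(4,(482,127),lambda v:[.075,-.18,.096]),
(4,(298.3,181.9),lambda v:[.008,.048,.108]),(4,(198,197),lambda v:knobp(v[3],v[4])),(4,(175,173.5),lambda v:[.02,.167,.115]),(4,(337,173.5),lambda v:[.02,.012,.115])]
P=lambda k,g,v:wproj(B2W(v[:3],g(v)),W[k]['eef'],W[k]['R'],W[k]['mount'])[0]
f=lambda x:np.concatenate([P(k,g,x)-u for k,u,g in M])
r=least_squares(f,[.538,-.038,.399,.003,.03],loss='soft_l1'); print(np.round(r.x,4),np.round(r.fun.reshape(-1,2),1).tolist())
np.save('v4.npy',r.x)
kp=knobp(r.x[3],r.x[4]); print('knob box',np.round(kp,4)); plan(r.x[:3],[kp[0],kp[1],kp[2]-.006]); where(r.x[:3])
E
python3 wfit2.py
```

```text
[ 0.5389 -0.0371  0.399   0.005   0.0376] [[-1.9, -1.5], [-2.0, 0.0], [1.1, -0.9], [2.0, 0.2], [0.6, -0.3], [-1.7, 0.0], [-0.9, 0.4], [2.0, 0.5], [0.9, 1.4], [-0.4, 0.2], [-0.8, 0.4], [0.9, -0.1]]
knob box [0.0175 0.133  0.174 ]
t 6.55 eef [0.5116 0.0468 0.2372] tgt [0.5034 0.0922 0.168 ] F [-1.1 -0.6 -0.1] w 0.999
 total shift(tool now) [-0.376 -0.081  0.577] in desired frame [-0.375 -0.084  0.577] turn [ 0.001 -0.005 -0.116] minrows 1.9992768539078176
t 6.55 TCP in box mm [  7.4  87.9 237.2] F [-1.1 -0.6 -0.1] w 0.999
```

>>> apply_moves(moves="-1 0 0 0 0 0 -0.116; -1 -0.188 -0.042 0 0 0 0; -1 -0.188 -0.042 0 0 0 0; -1 0 0 0 0 0 0; -1 0 0 0.15 0 0 0; -1 0 0 0.15 0 0 0; -1 0 0 0.15 0 0 0; -1 0 0 0.14 0 0 0; -1 0 0 0 0 0 0")

```text
t: 7.3
eef_pos: [0.5011, 0.0922, 0.1636]
tool_rot: [0.002, 0.834, -0.552, -0.002]
contact_force: [-1.7, -0.4, -0.5]
gripper_width: 1.001
```

Run:
```python
from h import *
v=np.load('v4.npy');b=v[:3]; where(b)
kp=knobp(v[3],v[4]); plan(b,[kp[0],kp[1],.166])
p=imaging.read_camera('wrist'); save(p,'wrist5')
```

```text
t 7.3 TCP in box mm [ 15.4 133.9 163.6] F [-1.7 -0.4 -0.5] w 1.001
t 7.3 eef [0.5011 0.0922 0.1636] tgt [0.5034 0.0922 0.166 ] F [-1.7 -0.4 -0.5] w 1.001
 total shift(tool now) [ 0.008 -0.017 -0.02 ] in desired frame [ 0.008 -0.018 -0.02 ] turn [0.078 0.013 0.025] minrows 0.08017996280023813
```

View pics/wrist5.png

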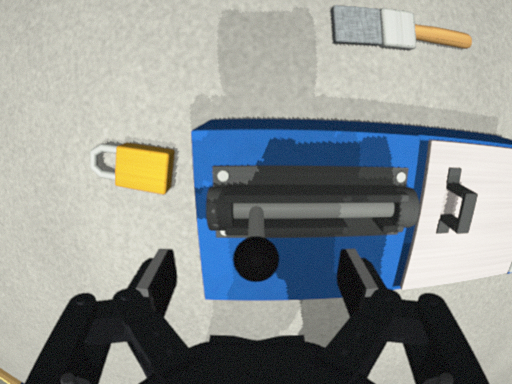

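The ball at (256,259) is centred between the open pads. Closing gently.

>>> apply_moves(moves="1 0 -0.01 -0.015 0 0 0; 1 0 0 0 0 0 0; 1 0 0 0 0 0 0; 1 0 0 0 0 0 0; 1 0 0 0 0 0 0; 1 0 0 0 0 0 0; 1 0 0 0 0 0 0", force=25)

```text
t: 7.93
eef_pos: [0.5045, 0.0941, 0.169]
tool_rot: [-0.0, 0.834, -0.552, 0.0]
contact_force: [-1.5, 0.3, 5.6]
gripper_width: 0.255
```

Run:
```python
from h import *
v=np.load('v4.npy');b=v[:3]; where(b)
o=bot.get_obs();p=imaging.read_camera('wrist'); save(p,'wrist6')
print(wproj(o['eef_pos']+[0,0,.008],o['eef_pos'],R_of(o).as_matrix(),p['mount']))
```

```text
t 7.93 TCP in box mm [ 19.3 134.2 169. ] F [-1.5  0.3  5.6] w 0.255
[[254.16154579 259.42558925]]
```

View pics/wrist6.png

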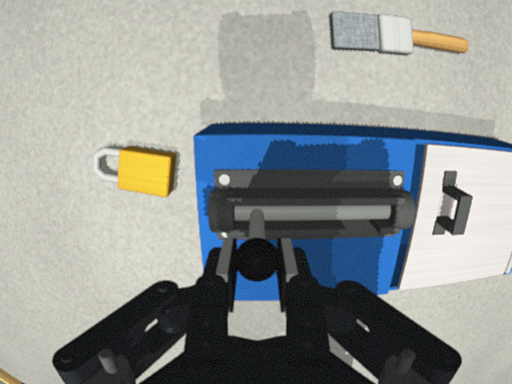

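The pads read 21.7 mm on a 24 mm ball with a +5.6 N upward force, so they hold it just above its equator. I'll reopen a little, go 7 mm lower and close again.

>>> apply_moves(moves="0 0 0 0 0 0 0; 0 0 0 0 0 0 0; 0 0 0 0.04 0 0 0; 0 0 0 0.03 0 0 0; 1 0 0 0 0 0 0; 1 0 0 0 0 0 0; 1 0 0 0 0 0 0; 1 0 0 0 0 0 0; 1 0 0 0 0 0 0", force=25)

```text
t: 8.73
eef_pos: [0.5037, 0.0937, 0.1594]
tool_rot: [0.0, 0.834, -0.552, -0.0]
contact_force: [0.5, 0.3, -5.9]
gripper_width: 0.256
```

Run:
```python
from h import *
v=np.load('v4.npy');b=v[:3]; where(b)
```

```text
t 8.73 TCP in box mm [ 18.3 134.2 159.4] F [ 0.5  0.3 -5.9] w 0.256
```

>>> apply_moves(moves="1 0.04 0 0 0 0 0; 1 0.04 0 0 0 0 0; 1 0.05 0 0 0 0 0; 1 0.05 0 0 0 0 0; 1 0 0 0 0 0 0")

```text
t: 9.15
eef_pos: [0.5128, 0.0721, 0.1595]
tool_rot: [0.001, 0.833, -0.553, -0.0]
contact_force: [1.4, -0.8, -9.5]
gripper_width: 0.258
```

Run:
```python
from h import *
v=np.load('v4.npy');b=v[:3]; where(b)
o=bot.get_obs();p=imaging.read_camera('wrist'); save(p,'wrist7')
```

```text
t 9.15 TCP in box mm [ 18.4 110.8 159.5] F [ 1.4 -0.8 -9.5] w 0.258
```

View pics/wrist7.png

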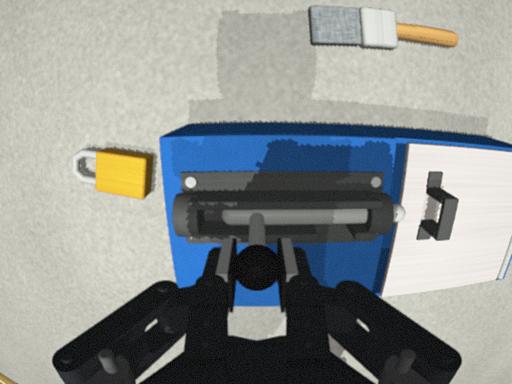

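The rod now protrudes at (400,213), in line with the staple, so I carry on. I'll ease the tool up 2 mm to relieve the vertical force.

>>> apply_moves(moves="1 0.04 0 -0.015 0 0 0; 1 0.05 0 0 0 0 0; 1 0.05 0 0 0 0 0; 1 0.05 0 0 0 0 0; 1 0.05 0 0 0 0 0; 1 0.05 0 0 0 0 0; 1 0 0 0 0 0 0")

```text
t: 9.78
eef_pos: [0.5249, 0.0398, 0.1598]
tool_rot: [0.002, 0.833, -0.553, -0.001]
contact_force: [1.2, -0.3, -27.1]
gripper_width: 0.26
```

Run:
```python
from h import *
v=np.load('v4.npy');b=v[:3]; where(b)
o=bot.get_obs();p=imaging.read_camera('wrist'); save(p,'wrist8')
```

```text
t 9.78 TCP in box mm [ 17.   76.3 159.8] F [  1.2  -0.3 -27.1] w 0.26
```

View pics/wrist8.png

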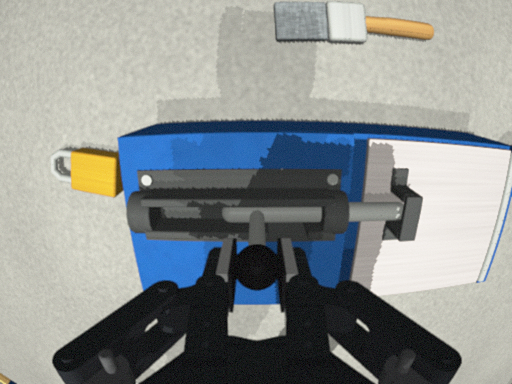

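Raising made it worse (−27 N), so the ball is held firmly. I'll lower 2.7 mm to the neutral height and go on, since the rod is entering the staple.

>>> apply_moves(moves="1 0.02 0 0.022 0 0 0; 1 0.04 0 0 0 0 0; 1 0.05 0 0 0 0 0; 1 0.05 0 0 0 0 0; 1 0 0 0 0 0 0")

```text
t: 10.25
eef_pos: [0.5349, 0.0225, 0.1595]
tool_rot: [-0.0, 0.833, -0.553, 0.001]
contact_force: [1.5, -0.2, -10.4]
gripper_width: 0.255
```

Run:
```python
from h import *
v=np.load('v4.npy');b=v[:3]; where(b)
o=bot.get_obs();p=imaging.read_camera('wrist'); save(p,'wrist9')
```

```text
t 10.25 TCP in box mm [ 19.4  56.5 159.5] F [  1.5  -0.2 -10.4] w 0.255
```

View pics/wrist9.png

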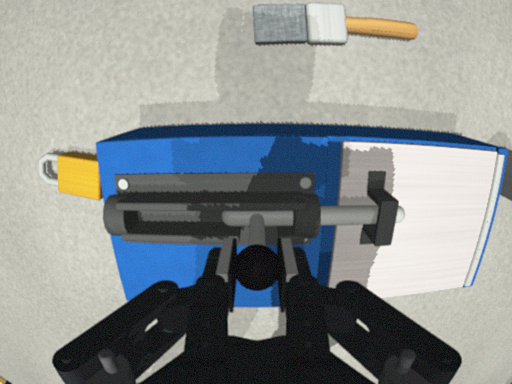

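The rod is through the staple. Now to the end stop.

>>> apply_moves(moves="1 0.03 0 0.008 0 0 0; 1 0.02 0 0 0 0 0; 1 0.015 0 0 0 0 0; 1 0 0 0 0 0 0")

```text
t: 10.63
eef_pos: [0.5378, 0.017, 0.1593]
tool_rot: [-0.001, 0.834, -0.552, 0.001]
contact_force: [-1.6, 1.5, 1.9]
gripper_width: 0.259
```

Run:
```python
from h import *
v=np.load('v4.npy');b=v[:3]; where(b)
```

```text
t 10.63 TCP in box mm [ 20.   50.2 159.3] F [-1.6  1.5  1.9] w 0.259
```

>>> apply_moves(moves="1 0.015 0 0 0 0 0; 1 0.01 0 0 0 0 0; 1 0 0 0 0 0 0")

```text
t: 10.88
eef_pos: [0.5383, 0.0159, 0.1592]
tool_rot: [-0.001, 0.834, -0.552, 0.0]
contact_force: [-4.8, 5.5, 6.3]
gripper_width: 0.257
```

Run:
```python
from h import *
v=np.load('v4.npy');b=v[:3]; where(b)
```

```text
t 10.88 TCP in box mm [ 20.1  49.1 159.2] F [-4.8  5.5  6.3] w 0.257
```

>>> apply_moves(moves="1 0.015 0 0 0 0 0; 1 0.005 0 0 0 0 0; 1 0 0 0 0 0 0")

```text
t: 11.13
eef_pos: [0.5384, 0.0157, 0.1592]
tool_rot: [-0.001, 0.834, -0.551, -0.001]
contact_force: [-6.5, 9.3, 7.9]
gripper_width: 0.251
```

Run:
```python
from h import *
v=np.load('v4.npy');b=v[:3]; where(b)
```

```text
t 11.13 TCP in box mm [ 20.1  48.9 159.2] F [-6.5  9.3  7.9] w 0.251
```

The bolt is on its stop: the force rises along +y with no further travel. Now I swing the handle along the arc, in checked stages.

>>> apply_moves(moves="1 -0.015 0 0 0 0 0; 1 0 0.069 0.004 0 0 0; 1 0 0.068 0.013 0 0 0; 1 0 0.065 0.021 0 0 0; 1 0 0.062 0.029 0 0 0; 1 0 0 0 0 0 0")

```text
t: 11.63
eef_pos: [0.5081, 0.003, 0.1503]
tool_rot: [-0.001, 0.834, -0.551, -0.0]
contact_force: [-3.6, 5.9, 2.6]
gripper_width: 0.255
```

Run:
```python
from h import *
v=np.load('v4.npy');b=v[:3]; where(b)
o=bot.get_obs();p=imaging.read_camera('wrist'); save(p,'wrist10')
```

```text
t 11.63 TCP in box mm [-12.8  49.  150.3] F [-3.6  5.9  2.6] w 0.255
```

View pics/wrist10.png

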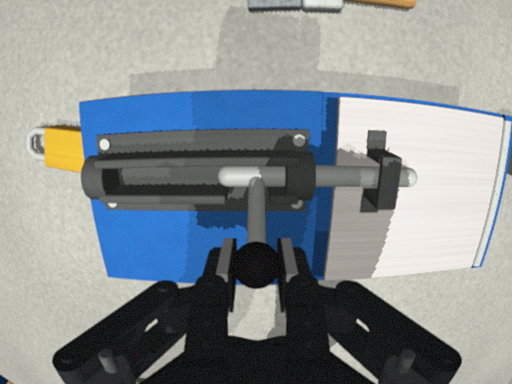

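The handle is turning down into the notch, with the stem at (257,205), and the forces are small. Continuing.

>>> apply_moves(moves="1 0 0.058 0.037 0 0 0; 1 0 0.053 0.044 0 0 0; 1 0 0.047 0.05 0 0 0; 1 0 0.041 0.055 0 0 0; 1 0 0.033 0.06 0 0 0; 1 0 0 0 0 0 0")

```text
t: 12.18
eef_pos: [0.4824, -0.0079, 0.1198]
tool_rot: [-0.0, 0.834, -0.551, -0.001]
contact_force: [-3.7, 7.6, 0.5]
gripper_width: 0.256
```

Run:
```python
from h import *
v=np.load('v4.npy');b=v[:3]; where(b)
```

```text
t 12.18 TCP in box mm [-40.7  48.9 119.8] F [-3.7  7.6  0.5] w 0.256
```

>>> apply_moves(moves="1 0 0.026 0.06 0 0 0; 1 0 0.014 0.06 0 0 0; 1 0 0 0 0 0 0")

```text
t: 12.43
eef_pos: [0.4781, -0.0097, 0.1054]
tool_rot: [-0.0, 0.834, -0.551, -0.001]
contact_force: [-3.6, 6.9, 0.1]
gripper_width: 0.257
```

Run:
```python
from h import *
v=np.load('v4.npy');b=v[:3]; where(b)
o=bot.get_obs();p=imaging.read_camera('wrist'); save(p,'wrist11')
```

```text
t 12.43 TCP in box mm [-45.4  48.8 105.4] F [-3.6  6.9  0.1] w 0.257
```

View pics/wrist11.png

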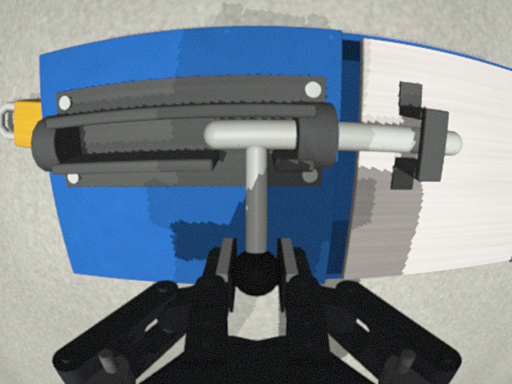

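>>> apply_moves(moves="1 0 0.004 0.03 0 0 0; 1 0 0.002 0.025 0 0 0; 1 0 0 0 0 0 0")

```text
t: 12.73
eef_pos: [0.4772, -0.0101, 0.0991]
tool_rot: [-0.0, 0.834, -0.551, -0.001]
contact_force: [-4.8, 6.1, 1.4]
gripper_width: 0.256
```

Run:
```python
from h import *
v=np.load('v4.npy');b=v[:3]; where(b)
```

```text
t 12.73 TCP in box mm [-46.3  48.9  99.1] F [-4.8  6.1  1.4] w 0.256
```

>>> apply_moves(moves="1 0 0 0.012 0 0 0; 1 0 0 0.01 0 0 0; 1 0 0 0 0 0 0")

```text
t: 12.98
eef_pos: [0.4771, -0.0101, 0.0966]
tool_rot: [0.0, 0.834, -0.551, -0.001]
contact_force: [-6.2, 6.2, 1.3]
gripper_width: 0.256
```

Run:
```python
from h import *
v=np.load('v4.npy');b=v[:3]; where(b)
```

```text
t 12.98 TCP in box mm [-46.4  48.9  96.6] F [-6.2  6.2  1.3] w 0.256
```

>>> apply_moves(moves="1 0 0 0.01 0 0 0; 1 0 0 0.01 0 0 0; 1 0 0 0 0 0 0")

```text
t: 13.23
eef_pos: [0.4771, -0.0101, 0.0961]
tool_rot: [0.001, 0.834, -0.551, -0.001]
contact_force: [-13.9, 6.0, 24.4]
gripper_width: 0.255
```

Run:
```python
from h import *
v=np.load('v4.npy');b=v[:3]; where(b)
```

```text
t 13.23 TCP in box mm [-46.4  48.9  96.1] F [-13.9   6.   24.4] w 0.255
```

A hard stop with 24 N; that could be the handle's stop or the tips on the box top. I'll release, look, then press the ball from above to be sure.

>>> apply_moves(moves="1 0 0 -0.018 0 0 0; -0.2 0 0 0 0 0 0; -0.2 0 0 0 0 0 0; -0.2 0 0 0 0 0 0; -0.2 0 0 -0.1 0 0 0; -0.2 0 0 -0.2 0 0 0; -0.2 0 0 -0.2 0 0 0; -0.2 0 0 -0.1 0 0 0; 1 0 0 0 0 0 0; 1 0 0 0 0 0 0; 1 0 0 0 0 0 0; 1 0 0 0 0 0 0")

```text
t: 14.23
eef_pos: [0.4775, -0.0119, 0.1675]
tool_rot: [0.001, 0.834, -0.552, -0.001]
contact_force: [-0.9, 0.1, -0.9]
gripper_width: 0.036
```

Run:
```python
from h import *
v=np.load('v4.npy');b=v[:3]; where(b)
o=bot.get_obs();p=imaging.read_camera('wrist'); save(p,'wrist12')
for z in (.113,.118): print(wproj(B2W(b,[-.046,.048,z]),o['eef_pos'],R_of(o).as_matrix(),p['mount']))
```

```text
t 14.23 TCP in box mm [-46.8  47.1 167.5] F [-0.9  0.1 -0.9] w 0.036
[[253.65451464 212.65453762]]
[[253.58165211 215.39551055]]
```

View pics/wrist12.png

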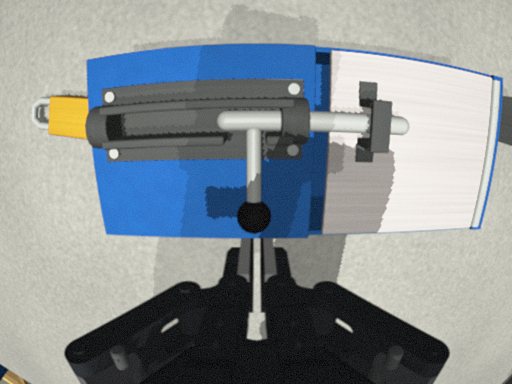

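The ball at (254,216) is close to the flat-position prediction of (254,213). I'll press it lightly from above with shut fingers.

>>> apply_moves(moves="1 0 0 0.1 0 0 0; 1 0 0 0.1 0 0 0; 1 0 0 0.1 0 0 0; 1 0 0 0 0 0 0; 1 0 0 0.025 0 0 0; 1 0 0 0.02 0 0 0; 1 0 0 0 0 0 0")

```text
t: 14.87
eef_pos: [0.4782, -0.0116, 0.1272]
tool_rot: [0.0, 0.834, -0.552, -0.0]
contact_force: [0.2, 0.4, 0.1]
gripper_width: 0.002
```

Run:
```python
from h import *
v=np.load('v4.npy');b=v[:3]; where(b)
```

```text
t 14.87 TCP in box mm [-46.   47.1 127.2] F [0.2 0.4 0.1] w 0.002
```

>>> apply_moves(moves="1 0 0 0.012 0 0 0; 1 0 0 0.012 0 0 0; 1 0 0 0 0 0 0")

```text
t: 15.12
eef_pos: [0.4785, -0.0116, 0.1246]
tool_rot: [-0.0, 0.834, -0.552, 0.0]
contact_force: [-0.8, -0.6, 1.7]
gripper_width: 0.001
```

Run:
```python
from h import *
v=np.load('v4.npy');b=v[:3]; where(b)
```

```text
t 15.12 TCP in box mm [-45.8  47.  124.6] F [-0.8 -0.6  1.7] w 0.001
```

>>> apply_moves(moves="1 0 0 0.01 0 0 0; 1 0 0 0.008 0 0 0; 1 0 0 0 0 0 0")

```text
t: 15.37
eef_pos: [0.4786, -0.0117, 0.1236]
tool_rot: [0.0, 0.834, -0.552, 0.0]
contact_force: [-5.3, 0.1, 15.1]
gripper_width: 0.001
```

Run:
```python
from h import *
v=np.load('v4.npy');b=v[:3]; where(b)
```

```text
t 15.37 TCP in box mm [-45.7  46.9 123.6] F [-5.3  0.1 15.1] w 0.001
```

The ball's top is hard at z ≈ 0.124 with 15 N, so the handle is on its stop. I retreat well clear and check.

>>> apply_moves(moves="1 0 0 -0.05 0 0 0; 1 0 0 -0.2 0 0 0; 1 0 0 -0.3 0 0 0; 1 0 0 -0.3 0 0 0; 1 0 0 -0.3 0 0 0; 1 0 0 -0.2 0 0 0; 1 0 0.1 0 0 0 0; 1 0 0.2 0 0 0 0; 1 0 0.2 0 0 0 0; 1 0 0 0 0 0 0; 1 0 0 0 0 0 0")

```text
t: 16.28
eef_pos: [0.422, -0.0356, 0.2841]
tool_rot: [0.0, 0.833, -0.553, 0.0]
contact_force: [0.1, 0.6, 0.2]
gripper_width: 0.003
```

Run:
```python
from h import *
v=np.load('v4.npy');b=v[:3]; where(b)
p=imaging.read_camera('wrist'); save(p,'wristF')
o=[]
for n,(r,c) in dict(scene=((110,290),(120,330)),top=((110,260),(180,380))).items():
    p=imaging.read_camera(n); o.append(cv2.resize(p['image'][r[0]:r[1],c[0]:c[1],::-1],(390,350)))
    for t in ['padlock','oil_can','brush']:
        q=nets.spot_point(p,t); print(n,t,[np.round(a['location'],1).tolist() for a in q[:1]])
cv2.imwrite('pics/final.png',np.hstack(o))
```

```text
t 16.28 TCP in box mm [-107.1   46.8  284.1] F [0.1 0.6 0.2] w 0.003
scene padlock [[286.0, 159.8]]
scene oil_can [[149.0, 271.4]]
scene brush [[255.6, 254.2]]
top padlock [[208.3, 229.4]]
top oil_can [[353.3, 160.1]]
top brush [[271.9, 151.5]]
```

View pics/final.png

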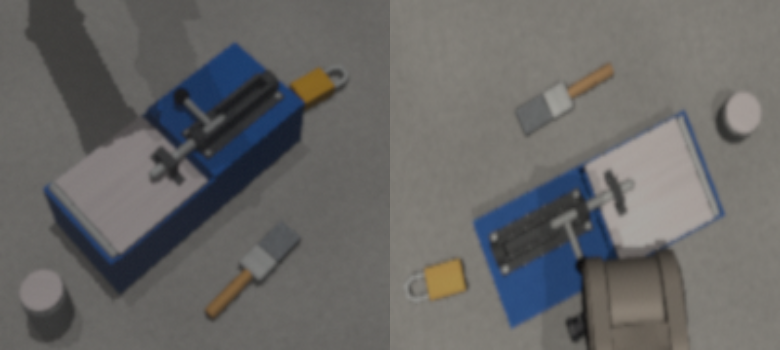

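View pics/wristF.png

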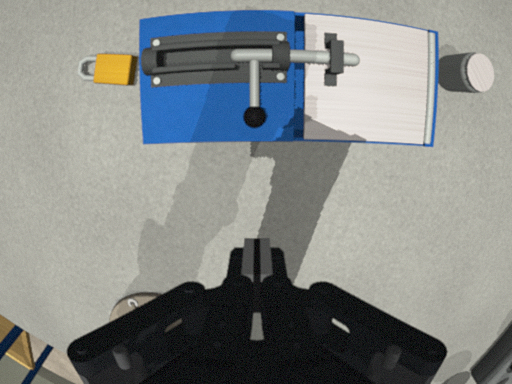

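The hatch is flat, the rod is through the staple with its tip at (355,60), and the handle lies flat with the knob at (255,117). The padlock, can and brush are where they were, so I'm handing in.

```bash
python3 -c "
from station import bot
print(bot.hand_in())"
```

```text
the job is handed in; nothing more can be done
None
```

The chip box is shut and bolted, and the job was handed in at about 16.5 s; no verdict was reported.

**What I did**
- **Hatch:** I pressed it down with shut fingers until it stopped at z = 0.096 m under 28 N.
- **Bolt:** I gripped the knob and slid the bolt through the staple to its end stop, with the handle at about y = +49 mm.
- **Handle:** I swung it down into the notch, let go, then pressed the ball from above. It was hard on its stop, with its top at z ≈ 0.124 m under 15 N.

**Last checks**
- The scene and wrist pictures show the hatch flush, the rod through the staple and the handle lying flat. In the top picture the arm hides the knob end.
- The gripper is clear of everything.
- The networks put the padlock, can and brush within about 3 px of where they started. I took this as detection noise, and they look unmoved in the pictures.

**What disagreed**
- **Box pose:** the first fit from the fixed cameras was about 4 mm off the wrist-camera fit, so I used the wrist fit.
- **Grip height:** my first grip on the ball looked too high, so I took it again lower. Raising the tool 2 mm during the slide then drove the vertical wrist force to 27 N. I lowered it again, and the force fell away.
- **Handle stop:** the first 24 N stop when lowering the handle could have been the fingertips on the box top, which is why I pressed the ball separately.

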